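# Slide the carrier board home and lock it

## Task

On the bowl-finishing stand, push the wooden carrier board, with the bowl standing on it, along its rails until you feel it drop into the locating notches and lie flat, then push the steel turn button by its peg so that it lies square across the board and locks it. Use the fingers only to push: do not lift the board or touch the bowl, leave the things around the stand where they are, and finish clear of everything.

Things in the scene. Friction and masses are not known exactly. Their poses are not given: they have to be found in the camera images.
- stand: Fixed wooden stand on the table, base 400 x 200 x 15 mm. Origin on the table surface, z up; +x is the way the board must slide. Two aluminium-topped rails along x, |y| = 34 to 70 mm, x -200 to +170, top 55 mm above the table; open between them down to the base. Wooden side strips at |y| = 70 to 94 mm, top at 70 mm, guide the board with 2 mm play. No end stop: push slowly, about 30 mm/s.
- board: Loose board 160 (x) x 136 (y) x 15 mm, about 0.35 kg; origin: centre of the plate's underside, x as the stand's. Rides on four feet 14 mm long, 8 mm high, at x = +60 and -60 mm: underside 63, top 78 mm above the table, 70 to 150 mm short of home. Slides at 2 to 4 N. At home it drops 8 mm, its top flush with the side strips; the feet then stop it (3 mm play): the push force jumps.
- seat (a point): Point on the stand where the board's origin lies when home: stand x = 50 mm, y = 0, 55 mm above the table. The four notches in the rails are 20 mm long, 10 mm deep: two on the rails' outer halves 60 mm beyond this point for the wide-set leading feet, two on the inner halves 60 mm before it for the narrower-set trailing feet, so the board drops only there.
- bowl: Small turned wooden bowl, rim diameter 84 mm, height 40 mm, standing loose on the forward half of the board; origin at the centre of its underside. Must stay there, untouched.
- turn_button (a joint): Angle (rad) of a steel bar 74 x 18 x 10 mm pivoted on the stand's -y side strip. At 0 it points from the pivot to the stand's -x; it grows clockwise seen from above, inwards: at 1.57 it points to +y, square across the board. Starts -0.5 to 0, hard stop at 1.6, stays where left, needs about 1.5 N at the peg. Underside 74 mm above the table: a board not yet dropped blocks it.
- button_pivot (a point): Centre of the turn button's pivot, at the bar's upper face, 84 mm above the table (stand x = 0, y = -82 mm). Does not move on the stand.
- button_peg (a point): Centre of the top of the turn button's peg, 112 mm above the table, 50 mm from the pivot; the peg is a black 14 mm cylinder standing 28 mm above the bar.
- cup: Bystander: wooden cup, 68 mm diameter, 75 mm high, beside the stand; origin at the centre of its underside.
- blank: Bystander: solid wooden cylinder standing upright, 60 mm diameter, 85 mm high, beside the stand; origin at the centre of its underside.
- wrench: Bystander: steel wrench 160 mm long lying on the table beside the stand.
There are look-alikes about, which are no part of the job. Of the things shaped like the board, the wooden one is meant.

How it is judged:
By the outcome, as a careful person would: the job done as asked, in the order asked, and still so for the second after the job is handed in, with the robot touching nothing.
It also fails if it takes over 51 s, if anything falls off the work surface, if the arm or the gripper's body presses on something with over 40 N, if the wrist force passes 120 N, or if a joint passes its speed limit or range.

## Robot

A 7-joint arm with a two-finger parallel gripper is mounted at the origin on the work surface. World frame = base frame: x ahead of the robot, y to its left, z up, the work surface at z = 0. Lengths are in m, angles in rad, forces in N, time in s.
With the tool pointing down it reaches from about 0.4 to 0.85 m from the base axis. Payload 6.9 kg.
Tool frame: the origin (TCP) lies midway between the tips of the shut fingers; the grasp point (between the pads) lies r.hold_point_z behind it (r.hold_point_z is the distance from the TCP to the grasp point, in m); z points along the fingers, y is the line along which they close (so a half turn about z gives the same grasp; the last joint's range is limited). The gripper opens to 85 mm and grips with 20 to 120 N. Pads are 22 mm wide; open, the fingers measure 114 mm over their backs; the gripper's body (76 mm by 85 mm) begins 54 mm behind the grasp point. The pads swing forward as they close: fully open they stand 13 mm farther back than shut.
Start: joints at [1.444, 0.507, -0.238, 1.5, 0.126, 1.149, -0.155], TCP at [0.144, -0.608, 0.193] pointing down, gripper open.
Joint ranges: [-3.08, 3.08], [-0.24, 2.05], [-1.43, 1.35], [0, 2.5], [-1.52, 4.66], [0.17, 1.96], [-2.89, 2.89]. Speed limits (rad/s): [2.39, 2.39, 3.14, 3.14, 3.14, 3.14, 3.14].

## Interface

Orientations are given as a unit quaternion [w, x, y, z].
In Python, from plant import r gives the robot as it stands.
- The arm moves only by the tool jog_arm, never from a script. Its argument "steps" is one flat list of numbers, 7 for each row, row after row: the turn, a rotation vector about the tool's x, y, z in rad, then the shift along the tool's x, y, z in mm, then the finger opening in mm, from 0 to 85.4. In form: [wx, wy, wz, x, y, z, fingers, wx, wy, wz, x, y, z, fingers, ...]. A call has 1 to 5 rows; each row shifts and turns the commanded pose from where the row before left it, along the tool's axes as they then stand; what a row does not reach is not made up. A row lasts 1/8 s, in which the tool goes at most 62.5 mm and 10.7 degrees, less where a joint would pass 70% of its speed; a pose out of reach is approached as far as the arm can. A call with a gripper value outside its range is refused whole. The fingers move at their own pace and stop on an object; "newtons" is the grip in N (left out, the last holds). Time passes only in rows, so rows that do not move let the fingers close. It gives the time, the measured TCP pose, the force, the opening and the grip force at its end, in the units of the state.
- r.read_state(): the state, without advancing time (a new reading comes with each control period).
- r.grab_frame(name): name is "scene" or "top" or "wrist"; returns the picture (384x512x3 uint8, red, green, blue); there is no depth.
- r.camera_model(name): a dict with "mtx" (3x3 intrinsics, pixels), "dist" ([k1, k2, p1, p2, k3] as OpenCV has them; the pictures are not rectified), "extrinsics" (4x4, takes a point from world to camera coordinates). Camera axes: x right, y down, z forward; pixel columns grow to the right and rows downward; lengths in m; the calibration is good to about 2 mm. A picture is of the moment at which its call begins: read the wrist's pose just before it. camera_model takes no time and is no camera call; for the wrist camera it gives the pose at the moment of the call.
- r.sign_off(): hands the job in; it is judged then, once.
The state is a dict: "t": time; "joints": joint angles; "qvel": joint speeds; "joint_torque": joint torques, N m; "tcp_pos": TCP position; "tcp_rot": TCP orientation; "contact_force": force on the tool from outside, world axes, zero at the start; "wrist_torque": the same for the moment, N m; "opening": finger opening in m; "finger_force": force on a finger pad.
Only numpy, scipy, OpenCV 4.12 (cv2) and the standard library are available. Lean on these libraries where they do the work, as an engineer would, in place of code of your own. Each camera call takes 0.05 s, during which the arm holds its last target. There are 200 camera calls.

## Working session

There is one attempt and no reset: what is moved stays moved. The work goes in short steps, Python scripts to look and compute and a tool call to move; the robot and the scene stay as the last step left them, time stands still between calls to the robot, and variables do not carry over. Pictures are saved under pics/ and viewed, at most 10 in all, crops included, and the job is handed in when it is done.

Besides the shell and the picture viewer there is one more tool, called after "Emit:" as name(argument=value, ...) on one line, values as JSON. jog_arm: Moves the arm, as the interface text tells. Its arguments: {"type":"object","properties":{"steps":{"type":"array","items":{"type":"number"}},"newtons":{"type":"number"}},"required":["steps"]}

```bash
ls; mkdir -p pics; python3 - <<'E'
from plant import r
import cv2,numpy as np
a=r.grab_frame("scene");b=r.grab_frame("top")
np.save('pics/scene0.npy',a);np.save('pics/top0.npy',b)
cv2.imwrite('pics/scene0.png',a[:,:,::-1]);cv2.imwrite('pics/top0.png',b[:,:,::-1])
for n in("scene","top"):
  m=r.camera_model(n);E=np.array(m['extrinsics']);print(n,np.round(m['mtx'],1).tolist(),m['dist'],(-E[:3,:3].T@E[:3,3]).round(3),E[:3,:3].round(2).tolist())
s=r.read_state();print(s)
print(r.hold_point_z)
E
```

```text
pics
scene [[403.1, 0.0, 254.5], [0.0, 403.1, 193.6], [0.0, 0.0, 1.0]] [0.01138453 0.         0.         0.         0.        ] [ 1.256 -0.103  1.118] [[0.17, 0.99, -0.01], [0.83, -0.15, -0.54], [-0.53, 0.08, -0.84]]
top [[393.5, 0.0, 254.9], [0.0, 393.5, 188.4], [0.0, 0.0, 1.0]] [-0.12265024  0.          0.          0.          0.        ] [ 0.476 -0.     1.157] [[0.03, -1.0, 0.0], [-0.99, -0.03, -0.1], [0.1, -0.0, -0.99]]
{'t': 0.1, 'joints': array([ 1.44349337,  0.50824351, -0.23754765,  1.50102662,  0.12569118,
        1.14892604, -0.15480753]), 'qvel': array([-4.24410201e-04, -1.74085785e-03,  8.51405094e-05, -2.07527255e-03,
        1.25133571e-03,  1.05071218e-03,  5.75957309e-04]), 'joint_torque': array([-6.16000514e-03, -6.21835971e+01, -2.19514489e+00, -2.50206006e+01,
        1.25175141e-02,  7.82198331e-03,  3.46324407e-05]), 'tcp_pos': array([ 0.14400973, -0.60765007,  0.19252575]), 'tcp_rot': array([-8.01122679e-04,  9.93231858e-01,  1.16145702e-01, -1.02653105e-04]), 'contact_force': array([ 0.54203094, -0.2266048 , -0.30744938]), 'wrist_torque': array([ 0.02307557, -0.01838285,  0.04330216]), 'finger_force': 0.0, 'opening': 0.08557695899098679}
0.0187
```

View pics/top0.png

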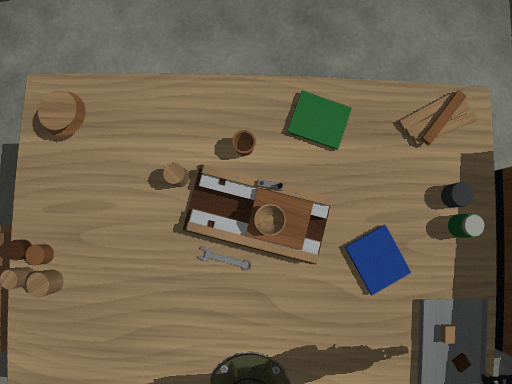

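View pics/scene0.png

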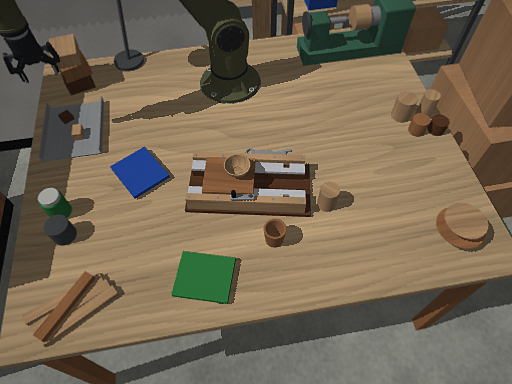

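The top view shows the wooden stand around (257,213). The board with the bowl (268,219) is on its right half, and the button with its black peg is near (275,185) on the far strip. The blank is at (174,173), the cup at (243,142) and the wrench at (224,259).

Board-like candidates are the wooden one at (285,217), green at (318,120), blue at (378,260) and the grey tray at (450,340). I choose the wooden one on the rails, and check it in a close crop.

```bash
python3 - <<'E'
import cv2,numpy as np
a=np.load('pics/top0.npy')[155:275,175:345]
cv2.imwrite('pics/c1.png',cv2.resize(a[:,:,::-1],None,fx=4.7,fy=4.7,interpolation=cv2.INTER_CUBIC))
a=np.load('pics/scene0.npy')[140:225,180:320]
cv2.imwrite('pics/c2.png',cv2.resize(a[:,:,::-1],None,fx=5.7,fy=5.7,interpolation=cv2.INTER_CUBIC))
E
```

```text
(no output)
```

View pics/c1.png

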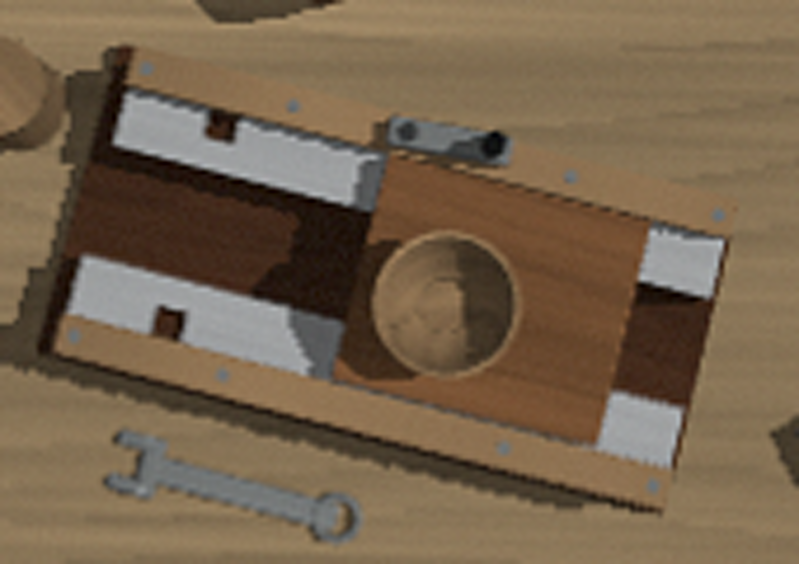

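View pics/c2.png

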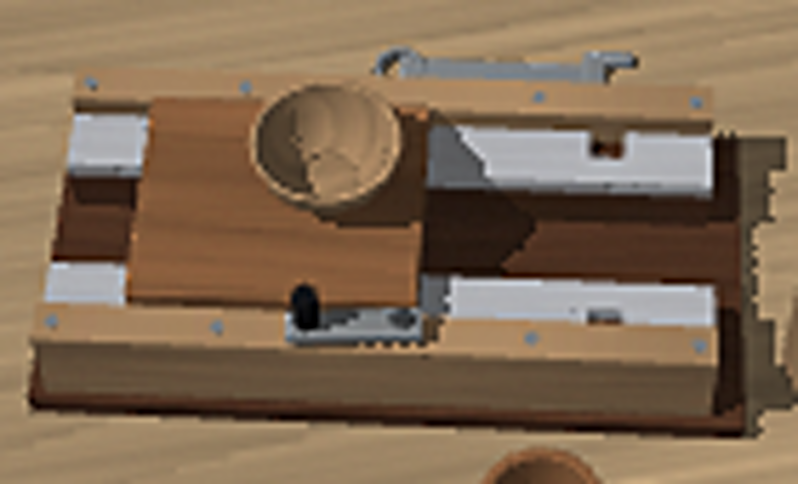

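The crop confirms the wooden board: trailing edge from (648,220) to (595,445), leading edge from (388,153) to (332,380). The pivot is at (406,131) and the peg at (493,143), with the button nearly along the strip. The notches are visible on the left.

```bash
cat >h.py <<'E'
import cv2,numpy as np
from plant import r
def ray(cam,px,z):
    m=r.camera_model(cam);E=np.array(m['extrinsics']);R=E[:3,:3];c=-R.T@E[:3,3]
    p=cv2.undistortPoints(np.array([[px]],float),np.array(m['mtx']),np.array(m['dist'],float))[0,0]
    d=R.T@np.array([p[0],p[1],1]);return c+d*(z-c[2])/d[2]
def T(px,z): return ray('top',(175+(px[0]+.5)/4.7-.5,155+(px[1]+.5)/4.7-.5),z)
def S(px,z): return ray('scene',(180+(px[0]+.5)/5.7-.5,140+(px[1]+.5)/5.7-.5),z)
E
python3 - <<'E'
from h import *
tp=dict(stripfarL=(133,48,.07),stripfarR=(735,205,.07),stripnearR=(662,511,.07),stripnearL=(53,350,.07),bTR1=(648,222,.078),bTR2=(595,445,.078),bL1=(388,153,.078),bL2=(332,380,.078),pivot=(406,131,.084),peg=(493,143,.112),rim=(446,304,.118))
sp=dict(stripfarL=(714,355,.07),stripfarR=(33,342,.07),stripnearR=(76,72,.07),stripnearL=(714,88,.07),bTR1=(127,298,.078),bTR2=(150,98,.078),bL1=(419,306,.078),bL2=(428,106,.078),pivot=(404,318,.084),peg=(303,292,.112),rim=(326,146,.118))
P={}
for k in tp: P[k]=T(tp[k][:2],tp[k][2]);q=S(sp[k][:2],sp[k][2]);print(k,P[k].round(4),q.round(4))
d=P['stripfarL']-P['stripfarR']+P['stripnearL']-P['stripnearR'];th=np.arctan2(d[1],d[0]);x=np.array([np.cos(th),np.sin(th)]);y=np.array([-x[1],x[0]])
print('yaw',th,'len',np.linalg.norm(d)/2)
o=P['pivot'][:2]+82*.001*y;print('o from pivot',o)
for k in P: v=P[k][:2]-o;print(k,(v@x*1000).round(1),(v@y*1000).round(1))
E
```

```text
stripfarL [0.6513 0.1468 0.07  ] [0.6487 0.1441 0.07  ]
stripfarR [ 0.5675 -0.2133  0.07  ] [ 0.5752 -0.2137  0.07  ]
stripnearR [ 0.387  -0.1726  0.07  ] [ 0.3947 -0.1743  0.07  ]
stripnearL [0.4708 0.1867 0.07  ] [0.4732 0.1869 0.07  ]
bTR1 [ 0.5554 -0.1604  0.078 ] [ 0.5615 -0.1606  0.078 ]
bTR2 [ 0.4249 -0.1315  0.078 ] [ 0.4279 -0.1337  0.078 ]
bL1 [ 0.5918 -0.0068  0.078 ] [ 0.5949 -0.0063  0.078 ]
bL2 [0.4584 0.0221 0.078 ] [0.4623 0.0217 0.078 ]
pivot [ 0.6044 -0.0169  0.084 ] [ 0.6048 -0.016   0.084 ]
peg [ 0.5956 -0.0662  0.112 ] [ 0.5971 -0.0676  0.112 ]
rim [ 0.5033 -0.0414  0.118 ] [ 0.5098 -0.0421  0.118 ]
yaw 1.3417997100642602 len 0.36934111525876717
o from pivot [0.52454259 0.00170336]
stripfarL 170.1 -90.5
stripfarR -199.6 -90.6
stripnearR -201.0 94.4
stripnearL 168.0 94.3
bTR1 -150.8 -66.9
bTR2 -152.4 66.8
bL1 7.0 -67.5
bL2 4.9 69.0
pivot -0.0 -82.0
peg -50.0 -84.6
rim -46.8 10.9
```

Emit:
jog_arm(steps=[0, 0, 0, 43, -34, 0, 0, 0, 0, 0, 43, -34, 0, 0, 0, 0, 0, 43, -34, 0, 0, 0, 0, 0, 43, -34, 0, 0, 0, 0, 0, 43, -34, 0, 0], newtons=40)

```text
t: 0.72
tcp_pos: [0.3149, -0.3915, 0.1931]
tcp_rot: [-0.0, 0.993, 0.116, -0.0]
contact_force: [1.3, -0.1, 0.3]
opening: -0.0
finger_force: 0.0
```

Emit:
jog_arm(steps=[0, 0, 0, 43, -34, 0, 0, 0, 0, 0, 43, -34, 0, 0, 0, 0, 0, 43, -34, 0, 0, 0, 0, 0, 40, -30, 0, 0, 0, 0, 0.154, 0, 0, 0, 0])

```text
t: 1.35
tcp_pos: [0.4507, -0.2214, 0.1932]
tcp_rot: [-0.001, 0.999, 0.042, 0.001]
contact_force: [-0.5, -1.2, 0.6]
opening: -0.0
finger_force: 0.0
```

Emit:
jog_arm(steps=[0, 0, 0.154, 0, 0, 0, 0, 0, 0, 0.154, 0, 0, 0, 0, 0, 0, 0, 0, 0, 0, 0])

```text
t: 1.72
tcp_pos: [0.448, -0.2255, 0.193]
tcp_rot: [-0.0, 0.994, -0.114, -0.0]
contact_force: [1.0, 0.2, -0.5]
opening: -0.0
finger_force: 0.0
```

```bash
cat >>h.py <<'E'
o=np.array([.524,.002]);th=1.342
X=np.array([np.cos(th),np.sin(th)]);Y=np.array([-X[1],X[0]])
def st():
    s=r.read_state();v=s['tcp_pos'][:2]-o;q=s['tcp_rot'];f=s['contact_force']
    print('t %.2f stand x %.1f y %.1f z %.1f yaw %.3f'%(s['t'],1e3*v@X,1e3*v@Y,1e3*s['tcp_pos'][2],2*np.arctan2(q[2],q[1])),q.round(3),'F',(f[:2]@X).round(1),(f[:2]@Y).round(1),f[2].round(1),s['opening'])
E
python3 -c "
from h import *
st()"
```

```text
t 1.73 stand x -238.8 y 22.5 z 193.0 yaw -0.228 [-0.     0.994 -0.114 -0.   ] F 0.4 -0.9 -0.5 -2.1277828360768894e-05
```

Emit:
jog_arm(steps=[0, 0, 0, 11, -28, 0, 0, 0, 0, 0, 11.5, -28, 0, 0, 0, 0, 0, 0, 0, 50, 0, 0, 0, 0, 0, 0, 41, 0, 0, 0, 0, 0, 0, 40, 0])

```text
t: 2.35
tcp_pos: [0.4827, -0.1762, 0.061]
tcp_rot: [-0.0, 0.994, -0.112, 0.0]
contact_force: [0.4, -0.3, -0.8]
opening: -0.0002
finger_force: 0.0
```

```bash
python3 -c "
from h import *
st()
a=r.grab_frame('scene')[130:230,170:320]
b=r.grab_frame('wrist')
cv2.imwrite('pics/c3.png',np.hstack([cv2.resize(a,(576,384)),cv2.resize(b,(224,168)) if 0 else np.pad(cv2.resize(b,(224,168)),((0,216),(0,0),(0,0)))])[:,:,::-1])
"
```

```text
t 2.35 stand x -182.9 y -0.2 z 61.0 yaw -0.225 [-0.     0.994 -0.112  0.   ] F -0.2 -0.4 -0.8 -0.00021623437527893498
```

View pics/c3.png

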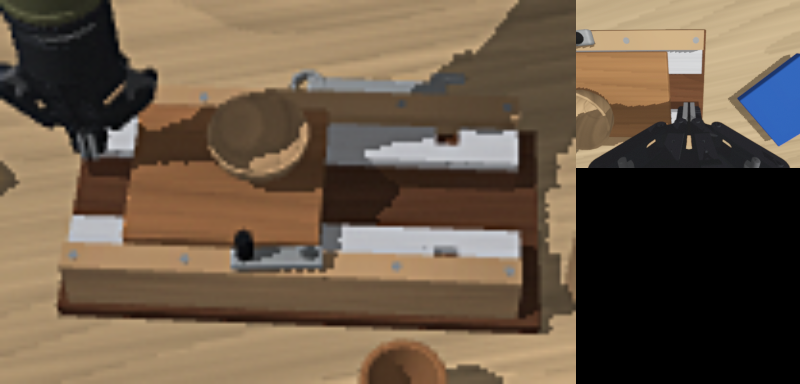

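```bash
python3 -c "
from h import *
for px in [(88,160),(88,150)]:
  p=ray('scene',(170+px[0]/3.84,130+px[1]/3.84),.061);v=(p[:2]-o)*1e3;print(p,v@X,v@Y)
m=r.camera_model('scene')
for w in [(-183,0,.061),(-183,34,.055),(-183,-34,.055),(-151,0,.078)]:
  p=np.r_[o+w[0]*.001*X+w[1]*.001*Y,w[2]];E=np.array(m['extrinsics'])
  q=cv2.projectPoints(p[None],cv2.Rodrigues(E[:3,:3])[0],E[:3,3],np.array(m['mtx']),np.array(m['dist'],float))[0][0,0];print(w,(q-[170,130])*3.84)
"
```

```text
[ 0.46728223 -0.18210551  0.061     ] -192.17163219973727 13.483591019687012
[ 0.45686959 -0.18116665  0.061     ] -193.61888154865372 23.837816202339603
(-183, 0, 0.061) [ 96.6377887  173.49090599]
(-183, 34, 0.055) [103.01607506 145.00564146]
(-183, -34, 0.055) [ 92.05775283 211.16311977]
(-151, 0, 0.078) [132.2242614  163.10959794]
```

Emit:
jog_arm(steps=[0, 0, 0, 0, -5, 0, 0, 0, 0, 0, 0, -4, 0, 0, 0, 0, 0, 0, -4, 0, 0, 0, 0, 0, 0, -4, 0, 0, 0, 0, 0, 0, -4, 0, 0])

```text
t: 3.08
tcp_pos: [0.4877, -0.1555, 0.0626]
tcp_rot: [0.0, 0.993, -0.114, 0.0]
contact_force: [-0.1, -0.1, 0.3]
opening: -0.0004
finger_force: 0.0
```

Emit:
jog_arm(steps=[0, 0, 0, 0, -4, 0, 0, 0, 0, 0, 0, -4, 0, 0, 0, 0, 0, 0, -4, 0, 0, 0, 0, 0, 0, -4, 0, 0, 0, 0, 0, 0, -4, 0, 0])

```text
t: 3.7
tcp_pos: [0.4921, -0.1361, 0.0623]
tcp_rot: [-0.0, 0.993, -0.114, -0.0]
contact_force: [0.3, 0.3, -0.3]
opening: 0.0001
finger_force: 0.0
```

```bash
python3 -c "
from h import *
st()
a=r.grab_frame('top')[155:275,175:345]
cv2.imwrite('pics/c4.png',cv2.resize(a[:,:,::-1],None,fx=4.7,fy=4.7,interpolation=cv2.INTER_CUBIC))
"
```

```text
t 3.70 stand x -141.7 y -0.3 z 62.3 yaw -0.229 [-0.     0.993 -0.114 -0.   ] F 0.4 -0.2 -0.3 0.00014158488380641086
```

View pics/c4.png

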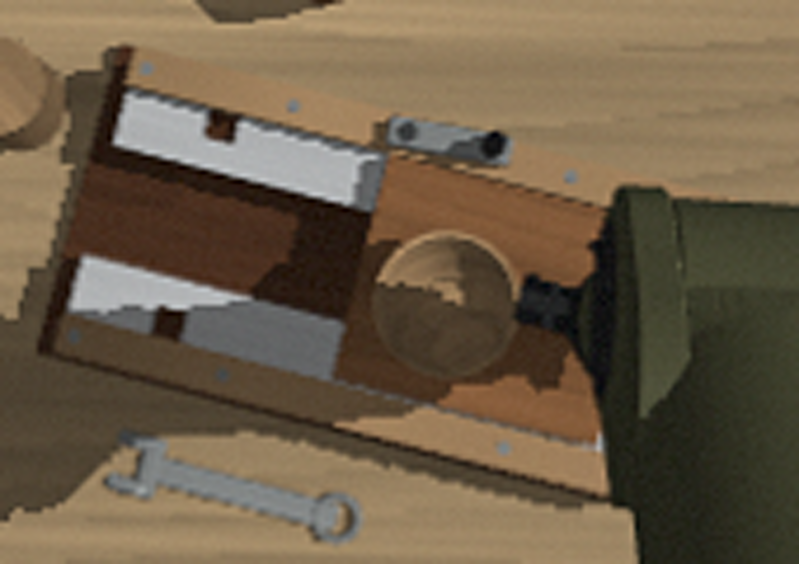

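The board has not moved and there is no force. In the top view the gripper's black linkage reaches (520,285), close to the bowl rim. I'll check the fingers from the side before pushing on.

```bash
python3 -c "
from h import *
a=r.grab_frame('scene')[120:220,170:300]
b=r.grab_frame('wrist')
a=cv2.resize(a,(780,600),interpolation=cv2.INTER_CUBIC)[:,:400]
b=cv2.resize(b,(400,300));
cv2.imwrite('pics/c5.png',np.hstack([a,np.pad(b,((0,300),(0,0),(0,0)))])[:,:,::-1])
m=r.camera_model('scene');E=np.array(m['extrinsics']);t=r.read_state()['tcp_pos']
for dz in (0,.02,.07,.1):
  q=cv2.projectPoints((t+[0,0,dz])[None],cv2.Rodrigues(E[:3,:3])[0],E[:3,3],np.array(m['mtx']),np.array(m['dist'],float))[0][0,0];print(dz,(q-[170,120])*6)
m=r.camera_model('wrist');E=np.array(m['extrinsics'])
for p in [t]+[np.r_[o+x*.001*X+y*.001*Y,z] for x,y,z in [(-151,68,.078),(-151,-68,.078),(-151,0,.078)]]:
  q=cv2.projectPoints(p[None],cv2.Rodrigues(E[:3,:3])[0],E[:3,3],np.array(m['mtx']),np.array(m['dist'],float))[0][0,0];print(q*400/512)
"
```

```text
0 [227.23572572 333.17890529]
0.02 [223.05308486 311.28628126]
0.07 [212.0941787  253.93800241]
0.1 [205.15011416 217.60880572]
[201.09625311 170.84452068]
[211.23309377 244.94279802]
[213.64386116  94.59181137]
[212.31686065 179.04750661]
```

View pics/c5.png

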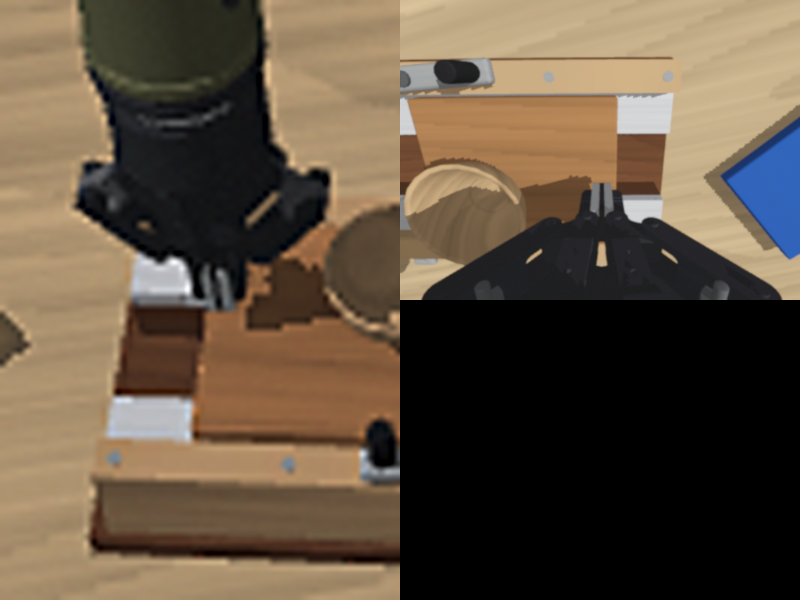

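```bash
python3 -c "
from h import *
t=r.read_state()['tcp_pos']
for n,f,c in (('wrist',400/512,0),('scene',6,np.array([170,120]))):
  m=r.camera_model(n);E=np.array(m['extrinsics'])
  for dz in (0,.01,.02,.03):
    q=cv2.projectPoints((t+[0,0,dz])[None],cv2.Rodrigues(E[:3,:3])[0],E[:3,3],np.array(m['mtx']),np.array(m['dist'],float))[0][0,0];print(n,dz,(q-c)*f)
"
```

```text
wrist 0 [201.09625311 170.84452068]
wrist 0.01 [201.09189848 175.71446503]
wrist 0.02 [201.08708605 181.10526541]
wrist 0.03 [201.08174009 187.10472569]
scene 0 [227.23572572 333.17890529]
scene 0.01 [225.15818616 322.30439697]
scene 0.02 [223.05308486 311.28628126]
scene 0.03 [220.91986658 300.12167806]
```

Emit:
jog_arm(steps=[0, 0, 0, 0, 0, -10, 0, 0, 0, 0, 0, 15, -10, 0, 0, 0, 0, 0, 20, -10, 0, 0, 0, 0, 0, 20, 0, 0, 0, 0, 0, 0, 0, 0, 0])

```text
t: 4.47
tcp_pos: [0.4789, -0.1928, 0.093]
tcp_rot: [0.001, 0.993, -0.116, 0.0]
contact_force: [-0.8, 0.5, 0.8]
opening: -0.0002
finger_force: 0.0
```

```bash
python3 -c "
from h import *
st();s=r.read_state();print(s['joints'].round(2))
E=np.array(r.camera_model('wrist')['extrinsics']);c=-E[:3,:3].T@E[:3,3]-s['tcp_pos'];print('cam rel stand',c[:2]@X,c[:2]@Y,c[2])
"
```

```text
t 4.47 stand x -200.0 y -0.3 z 93.0 yaw -0.233 [ 0.001  0.993 -0.116  0.   ] F 0.3 0.9 0.8 -0.00016904983100765668
[ 0.52  0.45 -0.27  1.92  0.17  0.78 -1.64]
cam rel stand -0.00039864324670897677 -0.08085603587433723 0.17881420017058414
```

Emit:
jog_arm(steps=[0, 0, 0.175, 0, 0, 0, 0, 0, 0, 0.175, 0, 0, 0, 0])

```text
t: 4.72
tcp_pos: [0.4796, -0.1896, 0.0926]
tcp_rot: [-0.0, 0.958, -0.288, 0.0]
contact_force: [-0.3, 0.1, -0.2]
opening: 0.0002
finger_force: 0.0
```

```bash
python3 -c "
from h import *
st();s=r.read_state();print(s['joints'].round(2))
"
```

```text
t 4.72 stand x -196.7 y -0.3 z 92.6 yaw -0.585 [-0.     0.958 -0.288  0.   ] F -0.0 0.4 -0.2 0.0002000775600374234
[ 0.45  0.45 -0.17  1.93  0.1   0.77 -1.93]
```

Emit:
jog_arm(steps=[0, 0, -0.175, 0, 0, 0, 0, 0, 0, -0.175, 0, 0, 0, 0, 0, 0, -0.175, 0, 0, 0, 0, 0, 0, -0.175, 0, 0, 0, 0, 0, 0, -0.175, 0, 0, 0, 0])

```text
t: 5.35
tcp_pos: [0.4797, -0.1895, 0.0926]
tcp_rot: [-0.0, 0.989, 0.15, 0.0]
contact_force: [0.1, 0.8, -0.2]
opening: 0.0001
finger_force: 0.0
```

Emit:
jog_arm(steps=[0, 0, -0.175, 0, 0, 0, 0, 0, 0, -0.175, 0, 0, 0, 0, 0, 0, -0.175, 0, 0, 0, 0, 0, 0, -0.175, 0, 0, 0, 0, 0, 0, -0.175, 0, 0, 0, 0])

```text
t: 5.98
tcp_pos: [0.4796, -0.1896, 0.0927]
tcp_rot: [0.0, 0.832, 0.555, 0.0]
contact_force: [-0.4, 0.5, 0.4]
opening: 0.0002
finger_force: 0.0
```

Emit:
jog_arm(steps=[0, 0, -0.175, 0, 0, 0, 0, 0, 0, 0, 0, 0, 0, 0])

```text
t: 6.22
tcp_pos: [0.4796, -0.1898, 0.0924]
tcp_rot: [-0.0, 0.782, 0.623, 0.0]
contact_force: [-0.2, 0.1, -0.1]
opening: 0.0005
finger_force: 0.0
```

```bash
python3 -c "
from h import *
st();s=r.read_state();print(s['joints'].round(2))
"
```

```text
t 6.22 stand x -196.8 y -0.2 z 92.4 yaw 1.345 [-0.     0.782  0.623  0.   ] F 0.1 0.2 -0.1 0.0004512643572032791
[ 0.81  0.52 -0.72  1.92  0.45  0.86 -0.36]
```

Emit:
jog_arm(steps=[0, 0, 0, 0, 0, 20, 0, 0, 0, 0, 0, 0, 22, 0, 0, 0, 0, 0, 0, 20, 0, 0, 0, 0, 5, 0, 0, 0, 0, 0, 0, 5, 0, 0, 0])

```text
t: 6.85
tcp_pos: [0.4824, -0.1795, 0.031]
tcp_rot: [0.0, 0.782, 0.623, 0.0]
contact_force: [0.4, 0.2, 0.8]
opening: 0.0001
finger_force: 0.0
```

```bash
python3 -c "
from h import *
st()
a=r.grab_frame('scene')[120:220,170:300]
b=r.grab_frame('wrist')
a=cv2.resize(a,(780,600),interpolation=cv2.INTER_CUBIC)[:,:400]
b=cv2.resize(b,(400,300));
cv2.imwrite('pics/c6.png',np.hstack([a,np.pad(b,((0,300),(0,0),(0,0)))])[:,:,::-1])
"
```

```text
t 6.85 stand x -186.2 y -0.7 z 31.0 yaw 1.344 [0.    0.782 0.623 0.   ] F 0.3 -0.3 0.8 9.319292021798636e-05
```

View pics/c6.png

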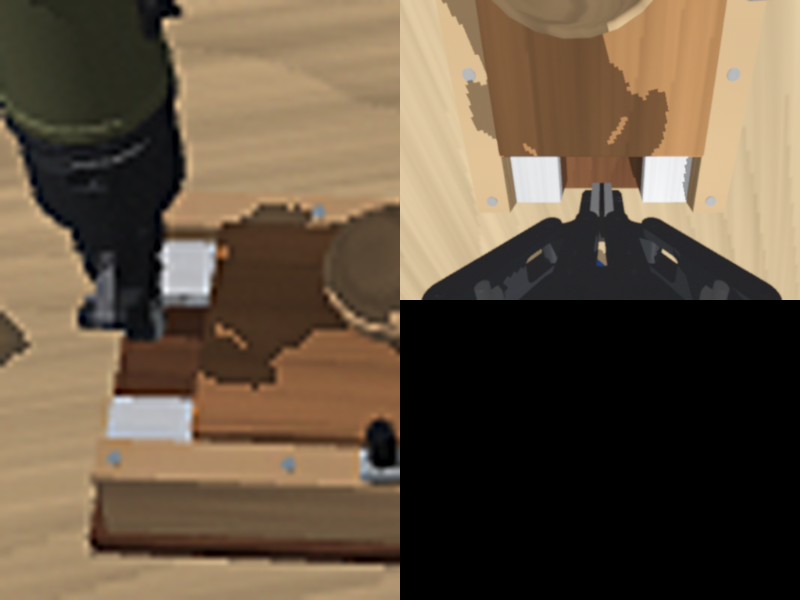

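The fingers are centred between the rails, behind the board's rear edge (wrist view (601,187), edge row 157). Pushing slowly.

Emit:
jog_arm(steps=[0, 0, 0, 5, 0, 0, 0, 0, 0, 0, 5, 0, 0, 0, 0, 0, 0, 4, 0, 0, 0, 0, 0, 0, 4, 0, 0, 0, 0, 0, 0, 4, 0, 0, 0])

```text
t: 7.58
tcp_pos: [0.4868, -0.1585, 0.0303]
tcp_rot: [-0.0, 0.782, 0.623, -0.0]
contact_force: [0.5, 0.4, -1.4]
opening: -0.0001
finger_force: 0.0
```

Emit:
jog_arm(steps=[0, 0, 0, 3, 0, 0, 0, 0, 0, 0, 3, 0, 0, 0, 0, 0, 0, 3, 0, 0, 0, 0, 0, 0, 3, 0, 0, 0, 0, 0, 0, 3, 0, 0, 0])

```text
t: 8.2
tcp_pos: [0.4901, -0.1439, 0.0303]
tcp_rot: [-0.0, 0.782, 0.623, -0.0]
contact_force: [-0.4, -1.9, 0.8]
opening: 0.0
finger_force: 1.0
```

```bash
python3 -c "
from h import *
st()
b=r.grab_frame('wrist');np.save('pics/w.npy',b)
h=cv2.cvtColor(b,cv2.COLOR_RGB2HSV)
# white rail strip rows left of fingers: column 170 and 330
for c in (172,330): 
  print(c,[i for i in range(100,300) if h[i,c,1]<40 and h[i,c,2]>150][:1], h[150:290:10,c].tolist())
"
```

```text
t 8.20 stand x -149.8 y -0.1 z 30.3 yaw 1.346 [-0.     0.782  0.623 -0.   ] F -1.9 -0.1 0.8 4.45221940901493e-05
172 [237] [[14, 133, 127], [14, 134, 131], [14, 135, 132], [14, 133, 132], [14, 136, 137], [15, 130, 183], [14, 132, 129], [14, 135, 128], [15, 127, 201], [120, 1, 238], [120, 2, 240], [120, 1, 239], [120, 2, 239], [120, 2, 238]]
330 [237] [[14, 134, 126], [14, 134, 126], [14, 133, 128], [14, 135, 127], [15, 133, 163], [15, 128, 204], [15, 126, 204], [15, 125, 204], [16, 126, 204], [120, 2, 252], [105, 2, 251], [105, 2, 251], [105, 2, 251], [120, 4, 127]]
```

Emit:
jog_arm(steps=[0, 0, 0, 3.5, 0, 0, 0, 0, 0, 0, 3.5, 0, 0, 0, 0, 0, 0, 3.5, 0, 0, 0, 0, 0, 0, 3.5, 0, 0, 0, 0, 0, 0, 3.5, 0, 0, 0])

```text
t: 8.88
tcp_pos: [0.494, -0.1268, 0.0303]
tcp_rot: [-0.0, 0.782, 0.623, -0.0]
contact_force: [-0.3, -2.5, 0.1]
opening: 0.0001
finger_force: 1.0
```

Emit:
jog_arm(steps=[0, 0, 0, 3.5, 0, 0, 0, 0, 0, 0, 3.5, 0, 0, 0, 0, 0, 0, 3.5, 0, 0, 0, 0, 0, 0, 3.5, 0, 0, 0, 0, 0, 0, 3.5, 0, 0, 0])

```text
t: 9.5
tcp_pos: [0.4979, -0.1097, 0.0303]
tcp_rot: [-0.0, 0.782, 0.623, 0.0]
contact_force: [-0.1, -2.2, 0.1]
opening: -0.0003
finger_force: 1.0
```

```bash
cat >>h.py <<'E'
def edge():
    b=r.grab_frame('wrist');h=cv2.cvtColor(b,cv2.COLOR_RGB2HSV);out=[]
    for c in (172,330):
        k=[i for i in range(60,340) if h[i,c,1]<40 and h[i,c,2]>100]
        v=(ray('wrist',(c,k[0]),.055)[:2]-o)*1e3 if k else None
        out.append((c,k[0],(v@X).round(1),(v@Y).round(1)) if k else None)
    print('first rail point seen behind board (hidden by top edge)',out)
E
python3 -c "
from h import *
st();edge();np.save('pics/w1.npy',r.grab_frame('wrist'))
"
```

```text
t 9.50 stand x -114.7 y 0.1 z 30.3 yaw 1.346 [-0.     0.782  0.623  0.   ] F -2.2 -0.4 0.1 -0.00026913684859912934
first rail point seen behind board (hidden by top edge) [(172, 237, np.float64(-114.1), np.float64(55.1)), (330, 237, np.float64(-113.8), np.float64(-42.6))]
```

Emit:
jog_arm(steps=[0, 0, 0, 3.7, 0, 0, 0, 0, 0, 0, 3.7, 0, 0, 0, 0, 0, 0, 3.7, 0, 0, 0, 0, 0, 0, 3.7, 0, 0, 0, 0, 0, 0, 3.7, 0, 0, 0])

```text
t: 10.22
tcp_pos: [0.502, -0.0917, 0.0303]
tcp_rot: [-0.0, 0.782, 0.623, -0.0]
contact_force: [0.1, -0.8, 0.6]
opening: 0.0
finger_force: 1.1
```

Emit:
jog_arm(steps=[0, 0, 0, 3.7, 0, 0, 0, 0, 0, 0, 3.7, 0, 0, 0, 0, 0, 0, 3.7, 0, 0, 0, 0, 0, 0, 3.7, 0, 0, 0, 0, 0, 0, 3.7, 0, 0, 0])

```text
t: 10.85
tcp_pos: [0.5062, -0.0737, 0.0303]
tcp_rot: [-0.0, 0.782, 0.623, -0.0]
contact_force: [0.2, -2.0, 1.0]
opening: 0.0
finger_force: 1.2
```

Emit:
jog_arm(steps=[0, 0, 0, 3.7, 0, 0, 0, 0, 0, 0, 3.7, 0, 0, 0, 0, 0, 0, 3.5, 0, 0, 0, 0, 0, 0, 3.5, 0, 0, 0, 0, 0, 0, 0, 0, 0, 0])

```text
t: 11.48
tcp_pos: [0.5096, -0.059, 0.0303]
tcp_rot: [-0.0, 0.782, 0.624, 0.0]
contact_force: [0.5, 0.1, -0.6]
opening: 0.0002
finger_force: 0.0
```

```bash
python3 -c "
from h import *
st();edge()
"
```

```text
t 11.47 stand x -62.7 y 0.2 z 30.3 yaw 1.347 [-0.     0.782  0.624  0.   ] F 0.2 -0.5 -0.6 0.00015360858801273284
first rail point seen behind board (hidden by top edge) [(172, 237, np.float64(-62.8), np.float64(55.3)), (330, 237, np.float64(-62.5), np.float64(-42.4))]
```

Emit:
jog_arm(steps=[0, 0, 0, 3, 0, 0, 0, 0, 0, 0, 3, 0, 0, 0, 0, 0, 0, 3, 0, 0, 0, 0, 0, 0, 3, 0, 0, 0])

```text
t: 12.02
tcp_pos: [0.512, -0.048, 0.0303]
tcp_rot: [-0.0, 0.782, 0.623, -0.0]
contact_force: [-0.1, -2.0, 0.1]
opening: 0.0
finger_force: 1.0
```

Emit:
jog_arm(steps=[0, 0, 0, 3, 0, 0, 0, 0, 0, 0, 3, 0, 0, 0, 0, 0, 0, 3, 0, 0, 0])

```text
t: 12.4
tcp_pos: [0.5142, -0.039, 0.0303]
tcp_rot: [-0.0, 0.782, 0.623, 0.0]
contact_force: [-0.6, -2.3, 0.5]
opening: 0.0002
finger_force: 0.8
```

```bash
python3 -c "
from h import *
st();edge()
"
```

```text
t 12.40 stand x -42.1 y 0.3 z 30.3 yaw 1.346 [-0.     0.782  0.623  0.   ] F -2.4 0.0 0.5 0.00018214980860474172
first rail point seen behind board (hidden by top edge) [(172, 233, np.float64(-39.1), np.float64(55.1)), (330, 233, np.float64(-38.8), np.float64(-42.1))]
```

Emit:
jog_arm(steps=[0, 0, 0, 2.5, 0, 0, 0, 0, 0, 0, 2.5, 0, 0, 0])

```text
t: 12.7
tcp_pos: [0.5151, -0.0349, 0.0303]
tcp_rot: [0.0, 0.782, 0.623, -0.0]
contact_force: [-0.0, -7.8, 0.8]
opening: 0.0
finger_force: 3.2
```

```bash
python3 -c "
from h import *
st();edge()
"
```

```text
t 12.70 stand x -38.0 y 0.3 z 30.3 yaw 1.345 [ 0.     0.782  0.623 -0.   ] F -7.6 -1.7 0.8 3.564835724863568e-05
first rail point seen behind board (hidden by top edge) [(172, 233, np.float64(-35.3), np.float64(55.0)), (330, 233, np.float64(-35.1), np.float64(-42.1))]
```

Emit:
jog_arm(steps=[0, 0, 0, 1.5, 0, 0, 0])

```text
t: 12.88
tcp_pos: [0.5151, -0.0348, 0.0303]
tcp_rot: [0.001, 0.782, 0.623, -0.001]
contact_force: [-1.5, -8.1, 3.9]
opening: -0.0001
finger_force: 4.3
```

Emit:
jog_arm(steps=[0, 0, 0, -4, 0, 0, 0, 0, 0, 0, -12, 0, 0, 0, 0, 0, 0, -12, 0, -20, 0, 0, 0, 0, 0, 0, -50, 0, 0, 0, 0, 0, 0, -50, 0])

```text
t: 13.5
tcp_pos: [0.5087, -0.0606, 0.1513]
tcp_rot: [-0.001, 0.782, 0.623, -0.0]
contact_force: [1.1, -0.6, -0.7]
opening: 0.0003
finger_force: 0.0
```

```bash
python3 -c "
from h import *
st()
a=r.grab_frame('scene')[135:225,180:320]
b=r.grab_frame('top')[155:275,175:345]
a=cv2.resize(a,(400,257),interpolation=cv2.INTER_CUBIC)
b=cv2.resize(b,(400,282),interpolation=cv2.INTER_CUBIC)
w=cv2.resize(r.grab_frame('wrist'),(400,300))
cv2.imwrite('pics/c7.png',np.hstack([np.vstack([a,b]),np.pad(w,((0,239),(0,0),(0,0)))])[:,:,::-1])
"
```

```text
t 13.50 stand x -64.5 y 0.7 z 151.3 yaw 1.346 [-0.001  0.782  0.623 -0.   ] F -0.3 -1.2 -0.7 0.0002767094346062264
```

View pics/c7.png

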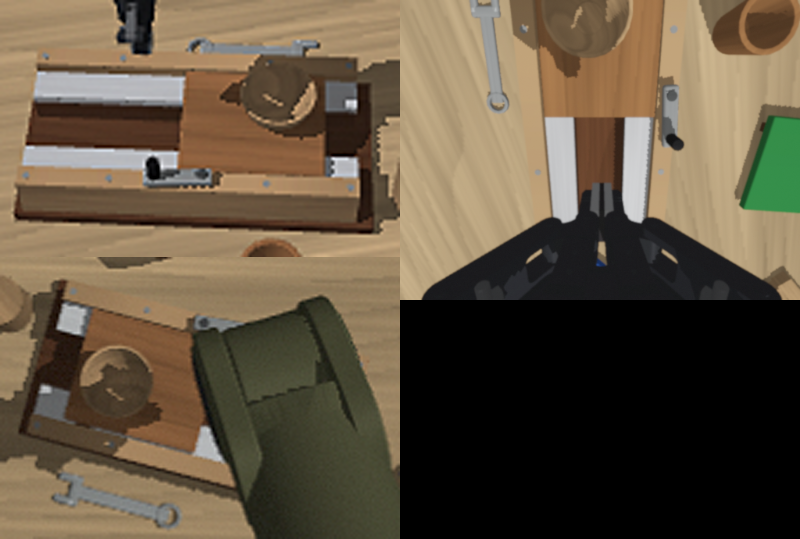

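The board dropped: the push force rose to 8 N and its top is flush with the strips, with the bowl still on it. Next I measure the peg and the true tip height for the button.

```bash
python3 -c "
from h import *
t=r.read_state()['tcp_pos'];m=r.camera_model('wrist');E=np.array(m['extrinsics'])
for dx in (0,.008,.011):
  for dz in (.01,.02,.03,.04):
    p=t+np.r_[dx*X,dz]
    q=cv2.projectPoints(p[None],cv2.Rodrigues(E[:3,:3])[0],E[:3,3],np.array(m['mtx']),np.array(m['dist'],float))[0][0,0];print(dx,dz,(q*400/512).round(0))
b=r.grab_frame('wrist');np.save('pics/w2.npy',b)
g=b.max(2);mask=(g<60).astype(np.uint8);n,l,s,c=cv2.connectedComponentsWithStats(mask[:260,300:400])
for i in range(1,n):
  if s[i,4]>30: print(s[i],c[i]+[300,0])
for px,z in (((270*1.28,97*1.28),.084),((278*1.28,143*1.28),.112)):
  v=(ray('wrist',px,z)[:2]-o)*1e3;print(v@X,v@Y)
"
```

```text
0 0.01 [204. 177.]
0 0.02 [204. 183.]
0 0.03 [204. 189.]
0 0.04 [204. 195.]
0.008 0.01 [204. 169.]
0.008 0.02 [204. 174.]
0.008 0.03 [204. 179.]
0.008 0.04 [205. 186.]
0.011 0.01 [204. 165.]
0.011 0.02 [204. 170.]
0.011 0.03 [204. 176.]
0.011 0.04 [205. 182.]
[ 43 171  23  21 307] [353.54397394 180.7752443 ]
-4.535829755961849 -73.82075669017097
-48.96233311216031 -78.32998628152997
```

Emit:
jog_arm(steps=[0, 0, 0, 7, 40, 0, 0, 0, 0, 0, 7, 40, 0, 0, 0, 0, 0, 0, 40, 0, 0, 0, 0, 0, 0, 0, 30, 0, 0, 0, 0, 0, 0, 0, 0])

```text
t: 14.32
tcp_pos: [0.6268, -0.0738, 0.1164]
tcp_rot: [-0.003, 0.782, 0.623, -0.003]
contact_force: [-0.2, 0.5, -0.2]
opening: 0.0001
finger_force: 0.0
```

```bash
python3 -c "
from h import *
st()
a=r.grab_frame('scene')[135:225,180:320]
a=cv2.resize(a,(798,513),interpolation=cv2.INTER_CUBIC);np.save('pics/s3.npy',a)
"
```

```text
t 14.32 stand x -50.5 y -117.3 z 116.4 yaw 1.346 [-0.003  0.782  0.623 -0.003] F 0.4 0.3 -0.2 0.00010324114536110078
```

Emit:
jog_arm(steps=[0, 0, 0, 0, 0, 30, 0, 0, 0, 0, 0, 0, 25, 0, 0, 0, 0, 0, -4, 0, 0, 0, 0, 0, 0, -4, 0, 0, 0, 0, 0, 0, -4, 0, 0])

```text
t: 15.0
tcp_pos: [0.6181, -0.0706, 0.0669]
tcp_rot: [0.001, 0.782, 0.623, 0.001]
contact_force: [0.3, -0.1, -0.6]
opening: -0.0004
finger_force: 0.0
```

Emit:
jog_arm(steps=[0, 0, 0, 0, -4, 0, 0, 0, 0, 0, 0, -4, 0, 0, 0, 0, 0, 0, -4, 0, 0, 0, 0, 0, 0, -4, 0, 0])

```text
t: 15.5
tcp_pos: [0.6021, -0.0673, 0.0655]
tcp_rot: [0.0, 0.782, 0.623, 0.0]
contact_force: [2.1, -2.2, 2.5]
opening: 0.0004
finger_force: 1.1
```

```bash
cat >>h.py <<'E'
def peg():
    b=r.grab_frame('wrist');np.save('pics/w3.npy',b)
    m=(b.max(2)<60).astype(np.uint8);n,l,s,c=cv2.connectedComponentsWithStats(m)
    for i in range(1,n):
        if s[i,4]>60:
            v=(ray('wrist',c[i],.1)[:2]-o)*1e3;print(s[i],c[i].round(0),'stand',(v@X).round(0),(v@Y).round(0))
E
python3 -c "
from h import *
st();peg()
"
```

```text
t 15.50 stand x -49.7 y -91.8 z 65.5 yaw 1.346 [0.    0.782 0.623 0.   ] F -1.6 -2.5 2.5 0.0003781520723685184
[   29   225   459   159 31126] [259. 335.] stand -117.0 -90.0
```

Emit:
jog_arm(steps=[0, 0, 0, 0, -4, 0, 0, 0, 0, 0, 0, -4, 0, 0, 0, 0, 0, 0, -4, 0, 0, 0, 0, 0, 0, -4, 0, 0, 0, 0, 0, 0, -4, 0, 0])

```text
t: 16.18
tcp_pos: [0.5824, -0.0626, 0.0653]
tcp_rot: [0.0, 0.782, 0.623, 0.0]
contact_force: [2.7, 0.3, 1.1]
opening: 0.0004
finger_force: 1.1
```

```bash
python3 -c "
from h import *
st();peg()
b=r.grab_frame('wrist')[60:300,150:450];c=r.grab_frame('scene')[135:225,180:320]
cv2.imwrite('pics/c8.png',np.vstack([cv2.resize(b,(375,300)),cv2.resize(c,(375,241),interpolation=cv2.INTER_CUBIC)])[:,:,::-1])
"
```

```text
t 16.18 stand x -49.7 y -71.6 z 65.3 yaw 1.346 [0.    0.782 0.623 0.   ] F 0.9 -2.5 1.1 0.0003951288922905759
[   29   214   459   170 31075] [260. 334.] stand -117.0 -70.0
```

View pics/c8.png

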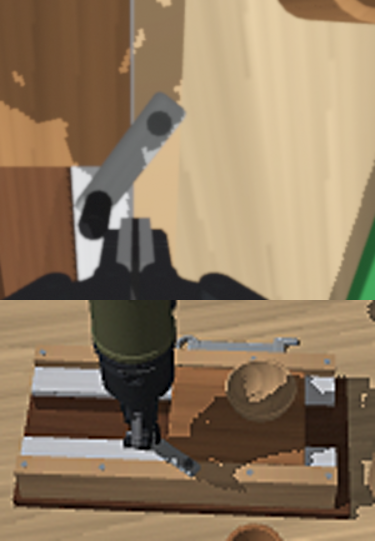

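The peg (95,215) is ahead of the fingers (135,240) and the bar is at about 0.6 rad over the flat board. I carry on along the arc.

Emit:
jog_arm(steps=[0, 0, 0, 0.7, -4, 0, 0, 0, 0, 0, 0.7, -4, 0, 0, 0, 0, 0, 0.7, -4, 0, 0, 0, 0, 0, 0.7, -4, 0, 0])

```text
t: 16.82
tcp_pos: [0.5672, -0.0565, 0.0652]
tcp_rot: [-0.0, 0.782, 0.623, -0.0]
contact_force: [1.5, -0.0, -1.0]
opening: 0.0002
finger_force: 0.9
```

Emit:
jog_arm(steps=[0, 0, 0, 2.5, -3, 0, 0, 0, 0, 0, 2.5, -3, 0, 0, 0, 0, 0, 2.5, -3, 0, 0, 0, 0, 0, 2.5, -3, 0, 0])

```text
t: 17.32
tcp_pos: [0.5578, -0.0439, 0.0652]
tcp_rot: [-0.0, 0.782, 0.623, -0.0]
contact_force: [0.5, -1.1, 0.2]
opening: 0.0002
finger_force: 0.6
```

```bash
cat >>h.py <<'E'
def bar():
    b=r.grab_frame('wrist');np.save('pics/w4.npy',b);h=cv2.cvtColor(b,cv2.COLOR_RGB2HSV)
    m=((h[:,:,1]<40)&(h[:,:,2]>70)&(h[:,:,2]<200)).astype(np.uint8)
    ys,xs=np.nonzero(m);P=np.array([(ray('wrist',(x,y),.084)[:2]-o)*1e3 for x,y in zip(xs[::3],ys[::3])])
    P=np.c_[P@X,P@Y];d=P-[0,-82];k=np.hypot(*d.T)<66;P=P[k]
    L=cv2.fitLine(P.astype(np.float32),cv2.DIST_HUBER,0,.01,.01).ravel();print('bar pts',k.sum(),'line',L.round(2),'angle',np.arctan2(abs(L[1]),-L[0]*np.sign(L[1])).round(3),'extent',P.min(0).round(0),P.max(0).round(0))
E
python3 -c "
from h import *
st();bar()
"
```

```text
t 17.32 stand x -37.1 y -43.3 z 65.2 yaw 1.346 [-0.     0.782  0.623 -0.   ] F -1.0 -0.7 0.2 0.00015996192425083805
bar pts 1259 line [  0.65  -0.76  -7.71 -63.02] angle 0.859 extent [-63. -91.] [ 66. -21.]
```

Emit:
jog_arm(steps=[0, 0, 0, 3, -2.3, 0, 0, 0, 0, 0, 3, -2.3, 0, 0, 0, 0, 0, 3, -2.3, 0, 0, 0, 0, 0, 2.7, -1.3, 0, 0])

```text
t: 17.88
tcp_pos: [0.5525, -0.0306, 0.0653]
tcp_rot: [-0.0, 0.782, 0.623, -0.0]
contact_force: [0.6, -1.4, 0.0]
opening: 0.0001
finger_force: 0.6
```

Emit:
jog_arm(steps=[0, 0, 0, 2.7, -1.3, 0, 0, 0, 0, 0, 2.5, -1, 0, 0])

```text
t: 18.12
tcp_pos: [0.5516, -0.0251, 0.0653]
tcp_rot: [0.0, 0.782, 0.623, -0.0]
contact_force: [0.8, -1.9, -0.2]
opening: -0.0001
finger_force: 0.6
```

```bash
python3 -c "
from h import *
st();bar()
b=np.load('pics/w4.npy');h=cv2.cvtColor(b,cv2.COLOR_RGB2HSV)
m=((h[:,:,1]<40)&(h[:,:,2]>70)&(h[:,:,2]<200)).astype(np.uint8)
n,l,s,c=cv2.connectedComponentsWithStats(m)
for i in range(1,n):
  if s[i,4]>200:
    cn=cv2.findContours((l==i).astype(np.uint8),0,2)[0][0][:,0]
    P=np.array([(ray('wrist',p,.084)[:2]-o)*1e3 for p in cn]);P=np.c_[P@X,P@Y].astype(np.float32);print(s[i],cv2.minAreaRect(P))
"
```

```text
t 18.12 stand x -20.1 y -33.1 z 65.3 yaw 1.346 [ 0.     0.782  0.623 -0.   ] F -1.6 -1.2 -0.2 -7.830714800754292e-05Traceback (most recent call last):
  File "<string>", line 3, in <module>
    st();bar()
         ~~~^^
  File "h.py", line 30, in bar
    ys,xs=np.nonzero(m);P=np.array([(ray('wrist',(x,y),.084)[:2]-o)*1e3 for x,y in zip(xs[::3],ys[::3])])
                                     ~~~^^^^^^^^^^^^^^^^^^^^
  File "h.py", line 4, in ray
    m=r.camera_model(cam);E=np.array(m['extrinsics']);R=E[:3,:3];c=-R.T@E[:3,3]
ValueError: time passes only in moves, steps and waits
```

Emit:
jog_arm(steps=[0, 0, 0, 2, 0, 0, 0, 0, 0, 0, 1.5, 0, 0, 0])

```text
t: 18.42
tcp_pos: [0.5519, -0.0226, 0.0652]
tcp_rot: [0.0, 0.782, 0.623, -0.001]
contact_force: [-2.3, -5.1, 1.8]
opening: -0.0002
finger_force: 2.6
```

```bash
sed -i 's/^def ray/C={}\ndef ray/; s/m=r.camera_model(cam);/m=C.setdefault(cam,None) or r.camera_model(cam);C[cam]=m;/' h.py; python3 -c "
from h import *
st();b=r.grab_frame('wrist');np.save('pics/w4.npy',b);h=cv2.cvtColor(b,cv2.COLOR_RGB2HSV)
m=((h[:,:,1]<45)&(h[:,:,2]>60)&(h[:,:,2]<200)).astype(np.uint8)
n,l,s,c=cv2.connectedComponentsWithStats(m)
for i in range(1,n):
  if s[i,4]>200:
    cn=cv2.findContours((l==i).astype(np.uint8),0,2)[0][0][:,0]
    P=np.array([(ray('wrist',p,.084)[:2]-o)*1e3 for p in cn]);P=np.c_[P@X,P@Y].astype(np.float32);print(s[i],np.round(cv2.boxPoints(cv2.minAreaRect(P))).tolist())
"
```

```text
t 18.43 stand x -17.6 y -32.7 z 65.2 yaw 1.345 [ 0.     0.782  0.623 -0.001] F -5.5 1.1 1.8 -0.00016316936238870613
[   0   15   72  195 4236] [[-2.0, 104.0], [-2.0, 85.0], [105.0, 85.0], [105.0, 105.0]]
[ 238  190  118   32 2833] [[-9.0, -90.0], [10.0, -90.0], [12.0, -19.0], [-7.0, -18.0]]
[243 234  13  43 430] [[-50.0, -29.0], [-18.0, -29.0], [-18.0, -21.0], [-50.0, -21.0]]
[261 234  46  51 817] [[-57.0, -33.0], [-57.0, -62.0], [-18.0, -62.0], [-18.0, -33.0]]
[124 236  57  73 400] [[-78.0, 56.0], [-78.0, 22.0], [-20.0, 22.0], [-20.0, 56.0]]
[308 307  24  30 395] [[-104.0, -76.0], [-100.0, -89.0], [-72.0, -79.0], [-76.0, -66.0]]
[186 313  16  24 218] [[-104.0, 17.0], [-101.0, 8.0], [-81.0, 16.0], [-84.0, 24.0]]
[132 344  43  40 722] [[-159.0, 62.0], [-123.0, 29.0], [-107.0, 47.0], [-143.0, 80.0]]
[ 96 360  36  24 592] [[-154.0, 98.0], [-153.0, 70.0], [-128.0, 70.0], [-129.0, 98.0]]
[385 361  36  23 590] [[-153.0, -159.0], [-129.0, -160.0], [-128.0, -132.0], [-152.0, -132.0]]
```

The bar spans y -90 to -18 at x ≈ 0, so it is square and at its stop, with the push force rising to 5.5 N. I retreat now.

Emit:
jog_arm(steps=[0, 0, 0, -5, 0, 0, 0, 0, 0, 0, -15, 0, 0, 0, 0, 0, 0, -20, 0, -20, 0, 0, 0, 0, 0, 0, -55, 0, 0, 0, 0, 0, 0, -55, 0])

```text
t: 19.1
tcp_pos: [0.543, -0.0619, 0.1965]
tcp_rot: [-0.001, 0.782, 0.623, -0.0]
contact_force: [-0.2, 0.6, 0.0]
opening: 0.0002
finger_force: 0.0
```

Emit:
jog_arm(steps=[0, 0, 0, -50, 0, 0, 0, 0, 0, 0, -50, 0, 0, 0, 0, 0, 0, -50, 0, 0, 0, 0, 0, 0, -40, 0, 0, 0, 0, 0, 0, 0, 0, 0, 0])

```text
t: 19.73
tcp_pos: [0.4992, -0.251, 0.1946]
tcp_rot: [0.0, 0.784, 0.62, -0.001]
contact_force: [1.0, 0.6, -0.4]
opening: -0.0001
finger_force: 0.0
```

```bash
python3 -c "
from h import *
st();b=r.grab_frame('scene')
h=cv2.cvtColor(b,cv2.COLOR_RGB2HSV)
c=r.grab_frame('top');cv2.imwrite('pics/end.png',np.hstack([cv2.resize(b[130:230,175:325],(400,267),interpolation=cv2.INTER_CUBIC),cv2.resize(c[130:280,155:355],(400,267),interpolation=cv2.INTER_AREA)])[:,:,::-1])
"
```

```text
t 19.73 stand x -252.1 y -33.2 z 194.6 yaw 1.338 [ 0.     0.784  0.62  -0.001] F 0.8 -0.8 -0.4 -0.00012530773075099423
```

My ten views are used up, so the last check is numeric, then I hand in.

```bash
python3 -c "
from h import *
for cam in ('scene',):
  b=r.grab_frame(cam);h=cv2.cvtColor(b,cv2.COLOR_RGB2HSV)
  m=((h[:,:,1]<60)&(h[:,:,2]>40)&(h[:,:,2]<190)).astype(np.uint8);n,l,s,c=cv2.connectedComponentsWithStats(m)
  for i in range(1,n):
    v=(ray(cam,c[i],.084)[:2]-o)*1e3
    if s[i,4]>25 and abs(v@X)<80 and abs(v@Y)<100:
      cn=cv2.findContours((l==i).astype(np.uint8),0,2)[0][0][:,0]
      P=np.array([(ray(cam,p.astype(float),.084)[:2]-o)*1e3 for p in cn]);print(s[i],np.round(cv2.boxPoints(cv2.minAreaRect(np.c_[P@X,P@Y].astype(np.float32)))).tolist())
s=r.read_state();print(abs(s['qvel']).max())
print(r.sign_off())
"
```

```text
[245 148  46   7 170] [[-28.0, 101.0], [-27.0, 79.0], [119.0, 81.0], [119.0, 103.0]]
[192 161  53  12 289] [[-192.0, 46.0], [-192.0, 3.0], [-27.0, 3.0], [-27.0, 46.0]]
[247 180   8  21 107] [[-10.0, -100.0], [8.0, -100.0], [9.0, -27.0], [-9.0, -26.0]]
0.022377676803615902
the job is handed in; nothing more can be done
None
```

The board is home in its notches with the bowl still on it, the turn button lies square across it at its stop, and the job was handed in at about 20 s with the arm clear; the last check was numeric only, because my ten picture views were used up.

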